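Switch off the dye hotplate and stopper the flask

TASK

The amber dye flask has been heated long enough: first switch the hotplate off by turning its black knob anticlockwise (seen from above) all the way to its end stop. Then take the cork stopper by its wooden grip, lower it into the flask's neck without dropping it, and let go once its collar sits flat on the rim. Leave the flask standing upright on the burner, the knob off, and the jar, bottle and spoon where they are.

Things in the scene. Friction and masses are not known exactly. Their poses are not given: they have to be found in the camera images.
- hotplate: White hotplate, 220 (its x) x 320 (its y) x 50 mm high, fixed, placed anew each time. Origin: centre of its underside, z up. Round dark burner, radius 75 mm, at its +y end, top 60 mm above the table; knob on a grey panel on its top (axis at x = 0, y = -105 mm). Marks around the knob: red dot on the -x side = off, white ticks clockwise from it = hotter
- knob (a joint): Angle of the black knob in rad: 0 = off, at the anticlockwise end stop; grows clockwise seen from above, to 4.2. It stays where it is left and turns lightly (about 0.05 N m). It starts somewhere between 1.0 and 2.5
- knob_grip (a point): Point on the knob's vertical axis at gripping height, 84 mm above the table. The knob: a disc, radius 29 mm, with an upright grip bar on it, 56 mm long, 15 mm thick, from 61 to 91 mm above the table. The bar lies along this point's x axis, which turns with the knob; a white line on top marks its -x end and points at the red dot when off
- burner (a point): Centre of the burner's flat top, 60 mm above the table
- flask: Amber conical flask, loose, standing on the burner within about 15 mm of its centre: 130 mm high, base diameter 94 mm, cylindrical neck 45 mm long, 53 mm outside and 47 mm inside diameter (bead at the rim 58 mm), 0.35 kg. Origin: centre of its underside, z up
- flask_rim (a point): Centre of the flask's open mouth, level with the rim, 130 mm above the flask's underside; z up out of the mouth
- stopper: Stopper, 78 mm tall, standing upright on its narrow end on the table left or right of the hotplate. Origin: centre of its narrow underside, z up. Cork plug from 36 mm diameter at the bottom to 43 mm at 36 mm height; dark wooden collar 62 mm diameter from 36 to 44 mm height; wooden cylindrical grip 38 mm diameter from 44 to 78 mm height. 0.07 kg
- stopper_flange (a point): On the stopper's axis at the underside of the collar, 36 mm above its narrow end; it meets the flask's rim when home
- jar: Bystander: green glass jar with a brass lid, 76 mm diameter, 110 mm tall, standing beside the hotplate, on the other side from the stopper. Origin: centre of its underside
- bottle: Bystander: white bottle with a blue cap, 56 mm diameter, 120 mm tall, standing at the left, farther off than the jar or stopper there. Origin: centre of its underside
- spoon: Bystander: wooden spoon, 180 mm long, lying on the table at the right, farther off than the jar or stopper there, along its own x axis. Origin: underside, about the middle
Things that resemble listed ones, but are neither listed nor needed, are in the scene too. What is shaped like the stopper but red is not meant.

How it is judged:
By the outcome, as a careful person would: the job done as asked, in the order asked, and still so for the second after the job is handed in, with the robot touching nothing.
It also fails if it takes over 70 s, if anything falls off the work surface, if the arm or the gripper's body presses on something with over 40 N, if the wrist force passes 120 N, or if a joint passes its speed limit or range.

ROBOT

A 7-joint arm with a two-finger parallel gripper is mounted at the origin on the work surface. World frame = base frame: x ahead of the robot, y to its left, z up, the work surface at z = 0. Lengths are in mm, angles in rad, forces in N, time in s.
With the tool pointing down it reaches from about 425 to 875 mm from the base axis. Payload 8.4 kg.
Tool frame: the origin (TCP) lies midway between the tips of the shut fingers; the grasp point (between the pads) lies 19 mm behind it; z points along the fingers, y is the line along which they close (so a half turn about z gives the same grasp; the last joint's range is limited). The gripper opens to 87 mm and grips with 3 to 60 N. Pads are 19 mm wide; open, the fingers measure 117 mm over their backs; the gripper's body (75 mm by 190 mm) begins 51 mm behind the grasp point.
Start: joints at [1.189, 0.333, 0.04, 1.465, -0.013, 1.343, -0.059], TCP at [181.357, -624.157, 197.946] pointing down, gripper open.
Joint ranges: [-2.58, 2.58], [-0.38, 2.09], [-1.3, 1.39], [0.25, 2.4], [-1.5, 4.64], [0.08, 2.09], [-2.65, 2.65]. Speed limits (rad/s): [2.22, 2.22, 2.79, 2.79, 3.14, 3.14, 3.14].

INTERFACE

Orientations are given as a unit quaternion [x, y, z, w].
In Python, from rig import arm gives the robot as it stands.
- The arm moves only by the tool move_arm, never from a script. Its arguments are lists of equal length, an entry for each row: "delta_rot": the turn, a rotation vector about the tool's x, y, z in rad, a list of three; "delta_pos": the shift along the tool's x, y, z in mm, a list of three; "jaw": the closure, from -1 (fully open) to 1 (shut). A call has 1 to 10 rows; each row shifts and turns the commanded pose from where the row before left it, along the tool's axes as they then stand; what a row does not reach is not made up. A row lasts 1/10 s, in which the tool goes at most 50 mm and 8.59 degrees, less where a joint would pass 70% of its speed; a pose out of reach is approached as far as the arm can. A call with a gripper value outside its range is refused whole. The fingers move at their own pace and stop on an object; "squeeze" is the grip in N (left out, the last holds). Time passes only in rows, so rows that do not move let the fingers close. It gives the time, the measured TCP pose, the force, the opening and the grip force at its end, in the units of the state.
- arm.observe(): the state, without advancing time (a new reading comes with each control period).
- arm.capture(name): name is "scene" or "top" or "wrist"; returns a dict with "img" (384x512x3 uint8, blue, green, red), "fov_y" (degrees; the focal length in pixels is half the picture's height over the tangent of half this angle, whatever the lens; pixels are square), "cx", "cy" (the principal point, pixels), "k1" (the pictures are not rectified: a ray, as slopes to the right and down, at radius r is drawn at 1 + k1 r^2 times it, then the intrinsics apply), "R" (3x3) and "t" (3): a world point X has camera coordinates R X + t. Camera axes: x right, y down, z forward; pixel columns grow to the right and rows downward; lengths in mm; the calibration is good to about 2 mm. A picture is of the moment at which its call begins. There is no depth.
- arm.sign_off(): hands the job in; it is judged then, once.
The state is a dict: "t": time; "q": joint angles; "joint_velocities": joint speeds; "effort": joint torques, N m; "tcp_pos": TCP position; "ee_rot": TCP orientation; "force": force on the tool from outside, world axes, zero at the start; "wrist_torque": the same for the moment, N m; "finger_gap": finger opening in mm; "gripper_force": force on a finger pad.
Only numpy, scipy, OpenCV 4.12 (cv2) and the standard library are available. Lean on these libraries where they do the work, as an engineer would, in place of code of your own. Each camera call takes 0.05 s, during which the arm holds its last target. There are 200 camera calls.

## Working session

There is one attempt and no reset: what is moved stays moved. The work goes in short steps, Python scripts to look and compute and a tool call to move; the robot and the scene stay as the last step left them, time stands still between calls to the robot, and variables do not carry over. Pictures are saved under pics/ and viewed, at most 10 in all, crops included, and the job is handed in when it is done.

Besides the shell and the picture viewer there is one more tool, called after ">>>" in YAML: its name, and indented under it one key for each argument. move_arm: Moves the arm, as the interface text tells. Its arguments: {"type":"object","properties":{"delta_rot":{"type":"array","items":{"type":"array","items":{"type":"number"}}},"delta_pos":{"type":"array","items":{"type":"array","items":{"type":"number"}}},"jaw":{"type":"array","items":{"type":"number"}},"squeeze":{"type":"number"}},"required":["delta_rot","delta_pos","jaw"]}

```bash
mkdir -p pics; ls; cat > h.py <<'E'
import numpy as np, cv2, pickle
from scipy.spatial.transform import Rotation as Rn
def load(n): return pickle.load(open(f'pics/{n}.pkl','rb'))
def cap(cam,n):
    from rig import arm
    c=arm.capture(cam); pickle.dump(c,open(f'pics/{n}.pkl','wb')); cv2.imwrite(f'pics/{n}.png',c['img']); return c
def K(c):
    f=c['img'].shape[0]/2/np.tan(np.radians(c['fov_y'])/2)
    return f
def ray(c,u,v):
    f=K(c); d=np.array([(u-c['cx'])/f,(v-c['cy'])/f]); s=d.copy()
    for _ in range(50): s=d/(1+c['k1']*(s@s))
    R=np.array(c['R']);t=np.array(c['t'])
    w=R.T@np.array([s[0],s[1],1]); return -R.T@t, w/np.linalg.norm(w)
def atz(c,u,v,z):
    o,w=ray(c,u,v); return o+w*(z-o[2])/w[2]
def proj(c,X):
    p=np.array(c['R'])@np.array(X)+np.array(c['t']); s=p[:2]/p[2]; s=s*(1+c['k1']*(s@s)); return s*K(c)+[c['cx'],c['cy']]
def tri(obs):
    A=np.zeros((3,3));b=np.zeros(3)
    for c,u,v in obs:
        o,w=ray(c,u,v);P=np.eye(3)-np.outer(w,w);A+=P;b+=P@o
    X=np.linalg.solve(A,b); res=[np.round(np.linalg.norm(np.cross(X-ray(c,u,v)[0],ray(c,u,v)[1])),1) for c,u,v in obs]
    return X.round(1),res
E
python3 - <<'E'
from h import *
from rig import arm
a=cap('scene','s0');b=cap('top','t0')
for c in(a,b): print(c['fov_y'],c['k1'],-np.array(c['R']).T@c['t'])
x=np.hstack([a['img'],b['img']]); cv2.imwrite('pics/st0.png',cv2.resize(np.vstack([a['img'],b['img']]),(800,1200))[:600]) 
cv2.imwrite('pics/s0b.png',cv2.resize(a['img'],(800,600),interpolation=2));cv2.imwrite('pics/t0b.png',cv2.resize(b['img'],(800,600),interpolation=2))
o=arm.observe();print(o)
E
```

```text
pics
50.996531443776604 -0.00866822502904676 [ 923.72340834 -584.40167971 1039.48997576]
46.01047532063503 -0.017390932380383826 [ 237.3052354    35.03794532 1576.05542022]
{'t': 0.1, 'q': array([ 1.18881052,  0.33380894,  0.03985557,  1.46616816, -0.0133955 ,
        1.3433262 , -0.05848678]), 'joint_velocities': array([-0.00042897, -0.00028853, -0.00207608, -0.00167812,  0.0002654 ,
       -0.00136106, -0.00040029]), 'effort': array([ 4.85788391e-03, -6.57802606e+01,  1.34055790e+00, -4.04711688e+01,
       -5.97452628e-02,  4.08440747e-02,  6.62824505e-05]), 'tcp_pos': array([ 181.22334484, -623.74361069,  197.17542385]), 'ee_rot': array([ 9.90019309e-01,  1.40929935e-01, -1.48021003e-04, -7.07158196e-04]), 'force': array([-0.78280081,  0.71722045,  0.51216639]), 'wrist_torque': array([0.07256474, 0.02939717, 0.02905424]), 'gripper_force': 0.0, 'finger_gap': 86.88162652364194}
```

View pics/s0b.png

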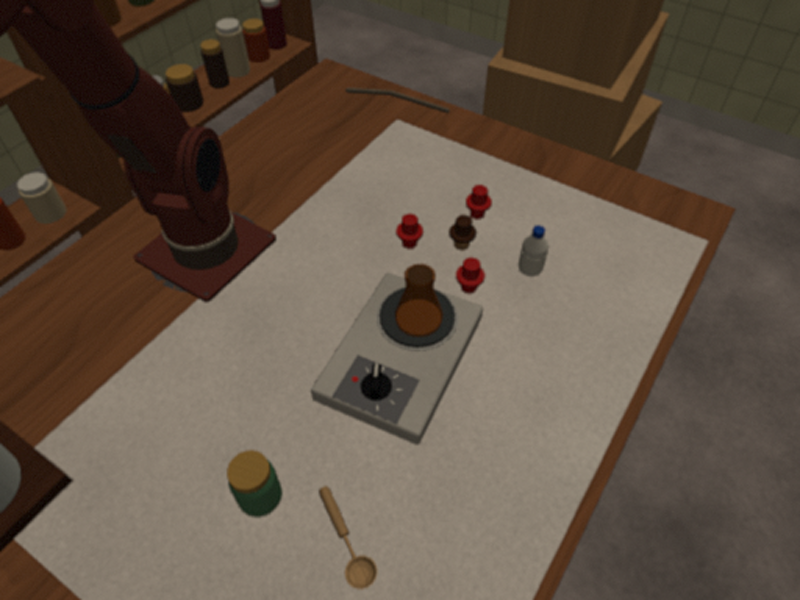

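View pics/t0b.png

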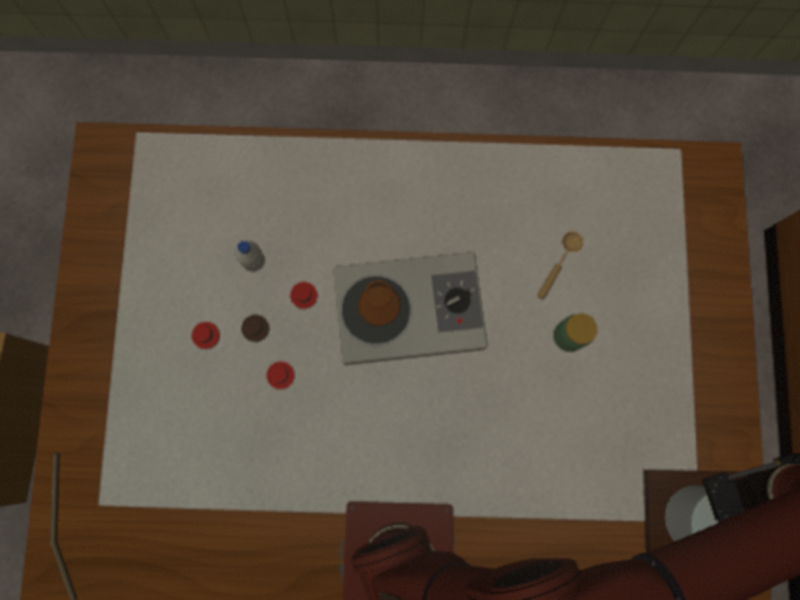

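The scene view (800x600 scale) shows the hotplate, with the flask mouth at (419,272) and the knob at (376,385). The dark-brown stopper is at (462,230), with red look-alikes at (410,230), (479,200) and (470,273). In the top view the flask is at (378,303), the knob at (457,300) and the brown stopper at (255,328), with reds at (304,295), (206,335) and (281,376). I choose the brown one and check it in a close crop.

```bash
python3 - <<'E'
from h import *
a=load('s0')['img'];b=load('t0')['img']
def cr(i,x,y,w,h,s): 
    z=cv2.resize(i[y:y+h,x:x+w],None,fx=s,fy=s,interpolation=cv2.INTER_CUBIC); return cv2.convertScaleAbs(z,alpha=1.8)
# origin, scale 5, tiles 400x300 (80x60 px)
T=[cr(b,130,180,80,60,5),cr(b,250,165,80,60,5),cr(a,255,120,80,60,5),cr(a,200,210,80,60,5)]
m=np.vstack([np.hstack(T[:2]),np.hstack(T[2:])])
for k in range(0,800,50): cv2.line(m,(k,0),(k,4),(0,255,0));cv2.line(m,(k,300),(k,304),(0,255,0))
cv2.imwrite('pics/m1.png',m)
E
```

```text
(no output)
```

View pics/m1.png

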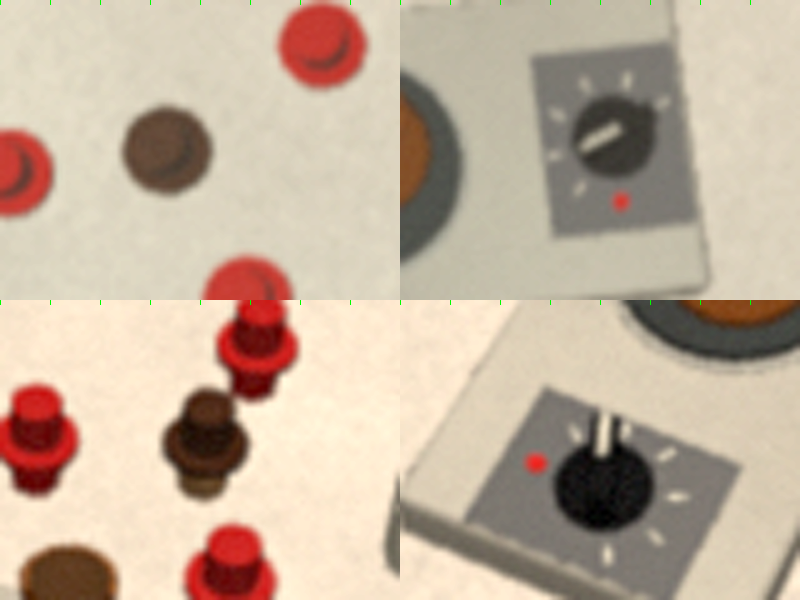

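The crop confirms the brown cork stopper: collar at top (163.4,210) and scene (296,148.6). The knob disc is at top (292.8,192.2) and scene (241,247.4). Its white line points image-left and slightly down, about 67° clockwise of the red dot.

```bash
python3 - <<'E'
from h import *
a=load('s0');b=load('t0')
print('collar',tri([(a,296,148.6),(b,163.4,210)]))
print('knob disc',tri([(a,241,247.4),(b,292.8,192.2)]))
print('rim',tri([(a,268,174),(b,243,189)]))
red=atz(b,250+222/5,165+202/5,50); redS=atz(a,200+137/5,210+163/5,50)
k=tri([(a,241,247.4),(b,292.8,192.2)])[0]
l1=atz(b,250+222/5,165+127/5,91);l2=atz(b,250+182/5,165+150/5,91)
m1=atz(a,200+203/5,210+150/5,91);m2=atz(a,200+204/5,210+115/5,91)
print(red,redS,l1,l2,m1,m2)
an=lambda d:np.degrees(np.arctan2(d[1],d[0]))
print('red dir',an(red-k),an(redS-k),'line',an(l2-l1),an(m2-m1))
# hotplate corners top face z=50 (800-scale)
for u,v in [(334,267),(474,253),(486,347),(345,361)]: print(atz(b,u/1.5625,v/1.5625,50).round(0))
# burner centre
print('burner',atz(b,376/1.5625,310/1.5625,60))
from rig import arm
o=arm.observe();R=Rn.from_quat(o['ee_rot']).as_matrix();print(R.round(3))
E
```

```text
collar (array([480.5, 329.3,  35.9]), [np.float64(0.8), np.float64(0.8)])
knob disc (array([ 553.4, -114.3,   52. ]), [np.float64(1.1), np.float64(1.1)])
rim (array([531.6,  56.5, 190.5]), [np.float64(2.7), np.float64(2.7)])
[ 507.05350249 -121.2248381    50.        ] [ 511.580783   -120.70399344   50.        ] [ 550.91985321 -116.49312546   91.        ] [534.36203699 -89.83664799  91.        ] [ 554.30728875 -113.14356977   91.        ] [541.64638772 -93.92023625  91.        ]
red dir -171.5020464828116 -171.2936357556382 line 121.84670832425856 123.36976001853783
[620. 160.  50.]
[ 662. -151.   50.]
[ 451. -179.   50.]
[411. 127.  50.]
burner [523.999964    63.57249986  60.        ]
[[ 0.96   0.279 -0.   ]
 [ 0.279 -0.96   0.001]
 [-0.    -0.001 -1.   ]]
```

Knob axis is about (552,-114.5). The bar's marked end is at 122.5° and off is at about -172°, so it needs about 65° anticlockwise. I'll move above the knob.

>>> move_arm:
  delta_rot:
    - [0,0,0]
    - [0,0,0]
    - [0,0,0]
    - [0,0,0]
    - [0,0,0]
    - [0,0,0]
    - [0,0,0]
    - [0,0,0]
    - [0,0,0]
    - [0,0,0]
  delta_pos:
    - [25,-19,-12]
    - [38,-30,-12]
    - [38,-30,-12]
    - [38,-30,-12]
    - [38,-30,0]
    - [38,-30,0]
    - [38,-30,0]
    - [38,-30,0]
    - [38,-30,0]
    - [38,-30,0]
  jaw: [-1,-1,-1,-1,-1,-1,-1,-1,-1,-1]

```text
t: 1.1
tcp_pos: [453.8, -242.4, 245.8]
ee_rot: [0.99, 0.141, -0.0, 0.0]
force: [1.6, -1.1, -0.0]
finger_gap: 87.0
gripper_force: 0.0
```

>>> move_arm:
  delta_rot:
    - [0,0,0]
    - [0,0,0]
    - [0,0,0]
    - [0,0,-0.145]
    - [0,0,-0.145]
    - [0,0,-0.145]
    - [0,0,-0.145]
    - [0,0,-0.145]
    - [0,0,-0.145]
    - [0,0,-0.145]
  delta_pos:
    - [38,-30,-4]
    - [38,-30,-4]
    - [38,-30,0]
    - [12,-10,0]
    - [0,0,0]
    - [0,0,0]
    - [0,0,0]
    - [0,0,0]
    - [0,0,0]
    - [0,0,0]
  jaw: [-1,-1,-1,-1,-1,-1,-1,-1,-1,-1]

```text
t: 2.1
tcp_pos: [546.0, -113.1, 253.6]
ee_rot: [0.795, 0.607, -0.0, -0.0]
force: [-0.8, -0.2, 0.6]
finger_gap: 87.3
gripper_force: 0.0
```

>>> move_arm:
  delta_rot:
    - [0,0,-0.145]
    - [0,0,-0.145]
    - [0,0,-0.145]
    - [0,0,-0.145]
    - [0,0,-0.145]
    - [0,0,-0.1]
    - [0,0,0]
    - [0,0,0]
  delta_pos:
    - [0,0,0]
    - [0,0,0]
    - [0,0,0]
    - [0,0,0]
    - [0,0,0]
    - [0,0,0]
    - [0,0,0]
    - [0,0,0]
  jaw: [-1,-1,-1,-1,-1,-1,-1,-1]

```text
t: 2.9
tcp_pos: [546.1, -113.1, 253.7]
ee_rot: [0.489, 0.872, -0.0, -0.0]
force: [0.4, -0.6, -1.1]
finger_gap: 86.9
gripper_force: 0.0
```

```bash
python3 - <<'E'
from h import *
from rig import arm
c=cap('wrist','w1'); o=arm.observe();R=Rn.from_quat(o['ee_rot']).as_matrix()
print(o['t'],o['tcp_pos'],R.round(3),o['q'].round(2),o['force'])
print('cam',-np.array(c['R']).T@c['t'],'pred knob',proj(c,[552,-114.5,91]),proj(c,[552,-114.5,61]))
cv2.imwrite('pics/w1b.png',cv2.convertScaleAbs(cv2.resize(c['img'],(800,600),interpolation=2),alpha=1.6))
E
```

```text
2.95 [ 546.12345578 -113.0953275   253.76457981] [[-0.522  0.853 -0.   ]
 [ 0.853  0.522  0.   ]
 [ 0.    -0.    -1.   ]] [ 0.65  0.17 -0.59  1.58  0.09  1.42  0.6 ] [0.56888804 0.55245902 0.20882073]
cam [504.6256054  -47.81769058 441.74171759] pred knob [260.6365754  172.08177206] [260.31769695 167.2877186 ]
```

View pics/w1b.png

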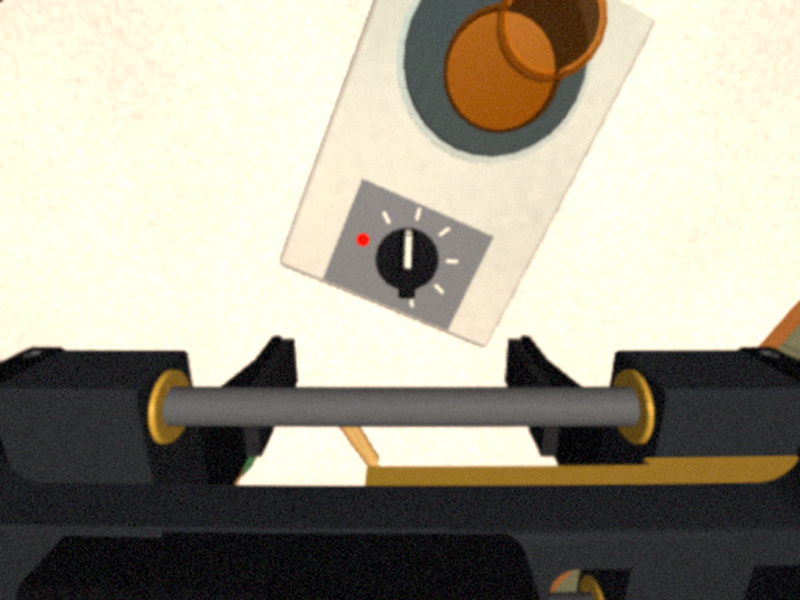

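The wrist picture shows the knob at (407,261) on the 800 scale, matching the prediction within a pixel, and the bar aligned with tool x. I descend and grip.

>>> move_arm:
  delta_rot:
    - [0,0,0]
    - [0,0,0]
    - [0,0,0]
    - [0,0,0]
    - [0,0,0]
    - [0,0,0]
    - [0,0,0]
    - [0,0,0]
  delta_pos:
    - [-4.3,4.4,0]
    - [0,0,40]
    - [0,0,45]
    - [0,0,40]
    - [0,0,30]
    - [0,0,20]
    - [0,0,12]
    - [0,0,0]
  jaw: [-1,-1,-1,-1,-1,-1,-1,-1]

```text
t: 3.75
tcp_pos: [551.6, -114.2, 65.6]
ee_rot: [0.488, 0.873, -0.0, -0.001]
force: [-0.2, 0.1, -0.0]
finger_gap: 87.0
gripper_force: 0.0
```

>>> move_arm:
  delta_rot:
    - [0,0,0]
    - [0,0,0]
    - [0,0,0]
    - [0,0,0]
    - [0,0,0]
    - [0,0,0]
    - [0,0,0]
    - [0,0,0]
    - [0,0,0]
    - [0,0,0]
  delta_pos:
    - [0,0,0]
    - [0,0,0]
    - [0,0,0]
    - [0,0,0]
    - [0,0,0]
    - [0,0,0]
    - [0,0,0]
    - [0,0,0]
    - [0,0,0]
    - [0,0,0]
  jaw: [1,1,1,1,1,1,1,1,1,1]
  squeeze: 15

```text
t: 4.75
tcp_pos: [552.2, -114.4, 66.9]
ee_rot: [0.488, 0.873, 0.0, -0.0]
force: [-0.0, -0.6, 0.2]
finger_gap: 15.4
gripper_force: 0.1
```

>>> move_arm:
  delta_rot:
    - [0,0,0]
    - [0,0,0]
    - [0,0,-0.1]
    - [0,0,-0.13]
    - [0,0,-0.13]
    - [0,0,-0.13]
    - [0,0,-0.13]
    - [0,0,-0.13]
    - [0,0,-0.13]
    - [0,0,-0.13]
  delta_pos:
    - [0,0,0]
    - [0,0,0]
    - [0,0,0]
    - [0,0,0]
    - [0,0,0]
    - [0,0,0]
    - [0,0,0]
    - [0,0,0]
    - [0,0,0]
    - [0,0,0]
  jaw: [1,1,1,1,1,1,1,1,1,1]

```text
t: 5.75
tcp_pos: [552.2, -114.4, 67.0]
ee_rot: [0.002, 1.0, 0.0, -0.0]
force: [-0.3, 0.6, -0.5]
finger_gap: 0.5
gripper_force: 0.0
```

```bash
python3 - <<'E'
from rig import arm
o=arm.observe();print({k:o[k] for k in('force','wrist_torque','finger_gap','gripper_force','q','ee_rot')})
E
```

```text
{'force': array([-0.32873325,  0.57340814, -0.52015757]), 'wrist_torque': array([ 0.08617974, -0.13983669,  0.03900173]), 'finger_gap': 0.5326047635085863, 'gripper_force': 0.0, 'q': array([ 0.75067372,  0.36095272, -0.74332876,  1.80007198,  0.27344768,
        1.08625173,  1.47782655]), 'ee_rot': array([ 1.73305427e-03,  9.99998498e-01,  1.92236924e-05, -1.59949921e-05])}
```

The fingers shut on nothing (0.5 mm), so I look.

```bash
python3 - <<'E'
from h import *
c=cap('wrist','w2');s=cap('scene','s2')
print(proj(c,[552,-114.5,91]),proj(s,[552,-114.5,91]))
x=cv2.resize(s['img'][170:290,180:340],(800,600),interpolation=2)
m=np.vstack([cv2.resize(c['img'][60:300,100:420],(400,300)),cv2.resize(s['img'][190:280,190:310],(400,300),interpolation=2)])
cv2.imwrite('pics/m2.png',cv2.convertScaleAbs(m,alpha=1.7))
E
```

```text
[256.12830915 231.09805802] [239.63495614 239.96148171]
```

View pics/m2.png

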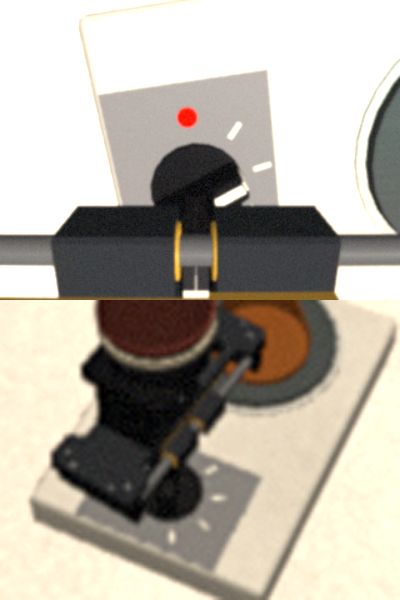

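```bash
python3 - <<'E'
from h import *
from rig import arm
c=load('w1'); 
Rt=np.array([[-.522,.853,0],[.853,.522,0],[0,0,-1.]]);p=np.array([546.1,-113.1,253.7])
for y in(-43.5,43.5):
  print('tip w1 800',proj(c,p+Rt@[0,y,0])*1.5625,proj(c,p+Rt@[9,y,0])*1.5625)
c=load('w2')
k=np.array([552,-114.5])
for r in(0,10,28): 
  d=np.array([np.cos(np.radians(122)),np.sin(np.radians(122))]); print('line',r,proj(c,[*(k+r*d),91]))
print('red',proj(c,[509,-121,50]),'disc',proj(c,[552,-114.5,61]), 'tcp', proj(c,[552.2,-114.4,67]))
m=cv2.resize(c['img'][130:290,150:363],(800,600),interpolation=2)
cv2.imwrite('pics/m3.png',cv2.convertScaleAbs(m,alpha=2,beta=25))
E
```

```text
tip w1 800 [311.48843765 338.13566581] [310.3477454  320.23415647]
tip w1 800 [495.24517569 338.03742231] [496.43651244 320.13516353]
line 0 [256.12830915 231.09805802]
line 10 [269.14744975 223.59766832]
line 28 [293.13508347 209.76263732]
red [247.33592276 155.44526265] disc [256.15195346 213.96417622] tcp [256.28400284 217.25245763]
```

View pics/m3.png

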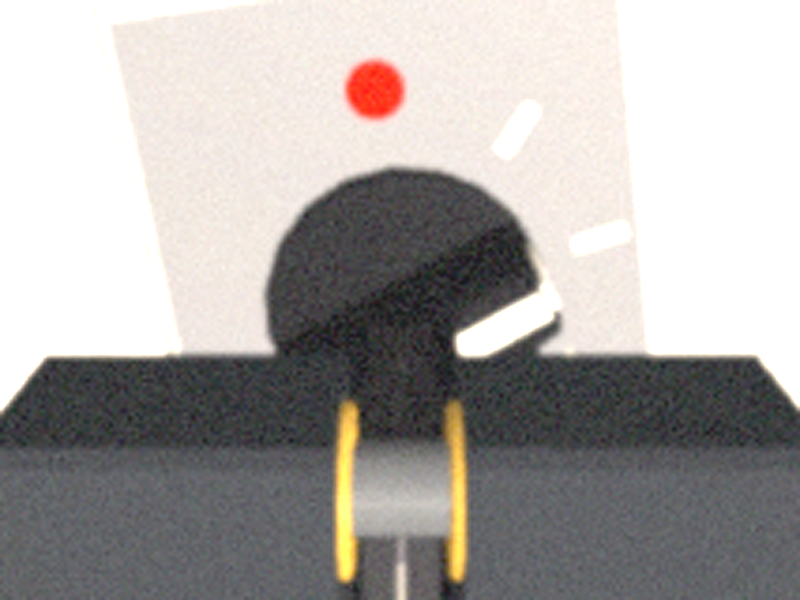

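```bash
python3 - <<'E'
from h import *
from rig import arm
c=load('w1'); print(K(c))
Rt=np.array([[-.522,.853,0],[.853,.522,0],[0,0,-1.]]);p=np.array([546.1,-113.1,253.7])
for dz in(0,-10,-20,-30):
  print(dz,[(proj(c,p+Rt@[x,y,dz])*1.5625).round() for x in (-9.5,9.5) for y in(-43.5,43.5)])
s=load('s2')
p=np.array([552.2,-114.4,67])
print([proj(s,p+[0,0,z]).round(1) for z in(0,19,40,70)])
m=[cv2.resize(s['img'][200:275,190:290],(400,300),interpolation=2),cv2.resize(c['img'][205:295,90:210],(400,300),interpolation=2)]
cv2.imwrite('pics/m4.png',cv2.convertScaleAbs(np.hstack(m),alpha=2.5,beta=30))
E
```

```text
273.58487166108995
0 [array([313., 357.]), array([494., 356.]), array([310., 319.]), array([497., 319.])]
-10 [array([308., 366.]), array([499., 366.]), array([306., 327.]), array([501., 327.])]
-20 [array([304., 376.]), array([504., 376.]), array([301., 335.]), array([507., 335.])]
-30 [array([298., 387.]), array([509., 387.]), array([295., 345.]), array([513., 345.])]
[array([240. , 244.5]), array([239.8, 240.9]), array([239.5, 236.8]), array([239.1, 230.8])]
```

View pics/m4.png

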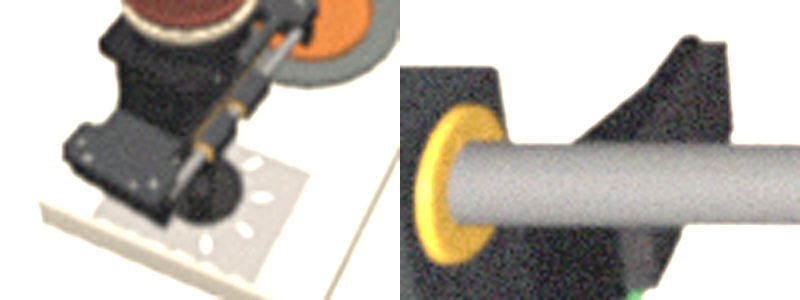

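The bar is unturned. The fingertips appear about 25 mm higher than the reported TCP (the tip edge in the wrist view fits dz≈-25), so the jaws shut just above the bar. I turn back, open, and go lower in careful steps.

>>> move_arm:
  delta_rot:
    - [0,0,0.13]
    - [0,0,0.13]
    - [0,0,0.13]
    - [0,0,0.13]
    - [0,0,0.13]
    - [0,0,0.13]
    - [0,0,0.13]
    - [0,0,0.1]
    - [0,0,0]
    - [0,0,0]
  delta_pos:
    - [0,0,-3]
    - [0,0,0]
    - [0,0,0]
    - [0,0,0]
    - [0,0,0]
    - [0,0,0]
    - [0,0,0]
    - [0,0,0]
    - [0,0,0]
    - [0,0,0]
  jaw: [-1,-1,-1,-1,-1,-1,-1,-1,-1,-1]

```text
t: 6.85
tcp_pos: [552.2, -114.3, 70.0]
ee_rot: [0.487, 0.873, -0.0, 0.0]
force: [0.2, 0.0, -0.9]
finger_gap: 72.1
gripper_force: 0.0
```

>>> move_arm:
  delta_rot:
    - [0,0,0]
    - [0,0,0]
    - [0,0,0]
    - [0,0,0]
    - [0,0,0]
  delta_pos:
    - [0,0,0]
    - [0,0,4]
    - [0,0,4]
    - [0,0,3]
    - [0,0,0]
  jaw: [-1,-1,-1,-1,-1]

```text
t: 7.35
tcp_pos: [551.7, -114.4, 58.2]
ee_rot: [0.488, 0.873, -0.0, -0.001]
force: [0.6, -0.5, -0.5]
finger_gap: 86.9
gripper_force: 0.0
```

>>> move_arm:
  delta_rot:
    - [0,0,0]
    - [0,0,0]
    - [0,0,0]
    - [0,0,0]
    - [0,0,0]
  delta_pos:
    - [0,0,4]
    - [0,0,4]
    - [0,0,4]
    - [0,0,3]
    - [0,0,0]
  jaw: [-1,-1,-1,-1,-1]

```text
t: 7.85
tcp_pos: [551.9, -114.3, 43.4]
ee_rot: [0.488, 0.873, -0.0, -0.0]
force: [0.7, -0.3, 0.8]
finger_gap: 86.9
gripper_force: 0.0
```

>>> move_arm:
  delta_rot:
    - [0,0,0]
    - [0,0,0]
    - [0,0,0]
    - [0,0,0]
    - [0,0,0]
    - [0,0,0]
    - [0,0,0]
    - [0,0,0]
    - [0,0,0]
    - [0,0,0]
  delta_pos:
    - [0,0,0]
    - [0,0,0]
    - [0,0,0]
    - [0,0,0]
    - [0,0,0]
    - [0,0,0]
    - [0,0,0]
    - [0,0,0]
    - [0,0,0]
    - [0,0,0]
  jaw: [1,1,1,1,1,1,1,1,1,1]

```text
t: 8.85
tcp_pos: [552.7, -114.1, 44.1]
ee_rot: [0.488, 0.873, 0.0, 0.0]
force: [9.5, 7.8, -4.1]
finger_gap: 14.9
gripper_force: 8.4
```

>>> move_arm:
  delta_rot:
    - [0,0,0]
    - [0,0,0]
    - [0,0,0]
    - [0,0,0]
  delta_pos:
    - [0,0,0]
    - [0,0,0]
    - [0,0,0]
    - [0,0,0]
  jaw: [1,1,1,1]

```text
t: 9.25
tcp_pos: [552.8, -114.0, 44.1]
ee_rot: [0.488, 0.873, 0.0, 0.0]
force: [5.6, 2.1, -2.0]
finger_gap: 14.8
gripper_force: 15.0
```

Gripped at 14.8 mm and 15 N, which confirms the offset. Now turn anticlockwise.

>>> move_arm:
  delta_rot:
    - [0,0,-0.12]
    - [0,0,-0.12]
    - [0,0,-0.12]
    - [0,0,-0.12]
    - [0,0,-0.12]
    - [0,0,-0.12]
    - [0,0,-0.12]
    - [0,0,-0.12]
    - [0,0,-0.08]
    - [0,0,-0.04]
  delta_pos:
    - [0,0,0]
    - [0,0,0]
    - [0,0,0]
    - [0,0,0]
    - [0,0,0]
    - [0,0,0]
    - [0,0,0]
    - [0,0,0]
    - [0,0,0]
    - [0,0,0]
  jaw: [1,1,1,1,1,1,1,1,1,1]

```text
t: 10.25
tcp_pos: [553.2, -113.3, 44.1]
ee_rot: [-0.033, 0.999, 0.001, 0.001]
force: [6.0, 4.4, -4.1]
finger_gap: 15.1
gripper_force: 15.0
```

>>> move_arm:
  delta_rot:
    - [0,0,-0.03]
    - [0,0,-0.03]
    - [0,0,-0.03]
    - [0,0,0]
  delta_pos:
    - [0,0,0]
    - [0,0,0]
    - [0,0,0]
    - [0,0,0]
  jaw: [1,1,1,1]

```text
t: 10.65
tcp_pos: [553.2, -113.3, 44.1]
ee_rot: [-0.076, 0.997, 0.001, 0.001]
force: [5.7, 4.3, -4.6]
finger_gap: 15.0
gripper_force: 15.0
```

```bash
python3 - <<'E'
from rig import arm
from scipy.spatial.transform import Rotation as Rn
o=arm.observe();print({k:o[k] for k in('force','wrist_torque','finger_gap','gripper_force','q')},Rn.from_quat(o['ee_rot']).as_matrix().round(3))
E
```

```text
{'force': array([ 5.65053917,  4.28487524, -4.64623448]), 'wrist_torque': array([ 1.07158029, -1.57047589, -0.21424064]), 'finger_gap': 14.984847147462764, 'gripper_force': 14.999458794482052, 'q': array([ 0.7708375 ,  0.4005016 , -0.77500514,  1.81829084,  0.3181698 ,
        1.05032996,  1.59872059])} [[-0.988 -0.152  0.002]
 [-0.152  0.988  0.001]
 [-0.002  0.001 -1.   ]]
```

>>> move_arm:
  delta_rot:
    - [0,0,-0.03]
    - [0,0,-0.03]
    - [0,0,0]
    - [0,0,0]
  delta_pos:
    - [0,0,0]
    - [0,0,0]
    - [0,0,0]
    - [0,0,0]
  jaw: [1,1,1,1]

```text
t: 11.05
tcp_pos: [552.8, -113.4, 44.1]
ee_rot: [-0.105, 0.994, 0.001, 0.001]
force: [4.3, 4.5, -2.0]
finger_gap: 15.7
gripper_force: 15.0
```

```bash
python3 - <<'E'
from rig import arm
from scipy.spatial.transform import Rotation as Rn
o=arm.observe();print({k:o[k] for k in('force','wrist_torque','finger_gap')},Rn.from_quat(o['ee_rot']).as_matrix()[:,0])
E
```

```text
{'force': array([ 4.27664287,  4.51245026, -1.99154815]), 'wrist_torque': array([ 1.14961894, -1.09637535, -0.38482068]), 'finger_gap': 15.735584611896027} [-0.9777432  -0.20980115 -0.00130941]
```

>>> move_arm:
  delta_rot:
    - [0,0,0]
    - [0,0,0]
    - [0,0,0]
    - [0,0,0]
    - [0,0,0]
    - [0,0,0]
    - [0,0,0]
    - [0,0,0]
    - [0,0,0]
    - [0,0,0]
  delta_pos:
    - [0,0,0]
    - [0,0,0]
    - [0,0,0]
    - [0,0,0]
    - [0,0,-20]
    - [0,0,-40]
    - [0,0,-45]
    - [0,0,-45]
    - [0,0,-45]
    - [0,0,0]
  jaw: [-1,-1,-1,-1,-1,-1,-1,-1,-1,-1]

```text
t: 12.05
tcp_pos: [555.0, -114.4, 245.3]
ee_rot: [-0.105, 0.994, -0.002, 0.004]
force: [0.1, 0.8, 0.1]
finger_gap: 84.2
gripper_force: 0.0
```

```bash
python3 - <<'E'
from h import *
from rig import arm
c=cap('wrist','w3');o=arm.observe();print(o['tcp_pos'],o['force'])
print('knob',proj(c,[552,-114.5,91])*1.5625,'rim',proj(c,[531,56.5,190])*1.5625)
cv2.imwrite('pics/w3b.png',cv2.convertScaleAbs(cv2.resize(c['img'],(800,600),interpolation=2),alpha=1.6))
E
```

```text
[ 553.79362789 -114.57584325  242.04328478] [ 0.26830117 -0.17120279 -1.14458588]
knob [401.54545145 261.80464116] rim [682.57478277 322.45901141]
```

View pics/w3b.png

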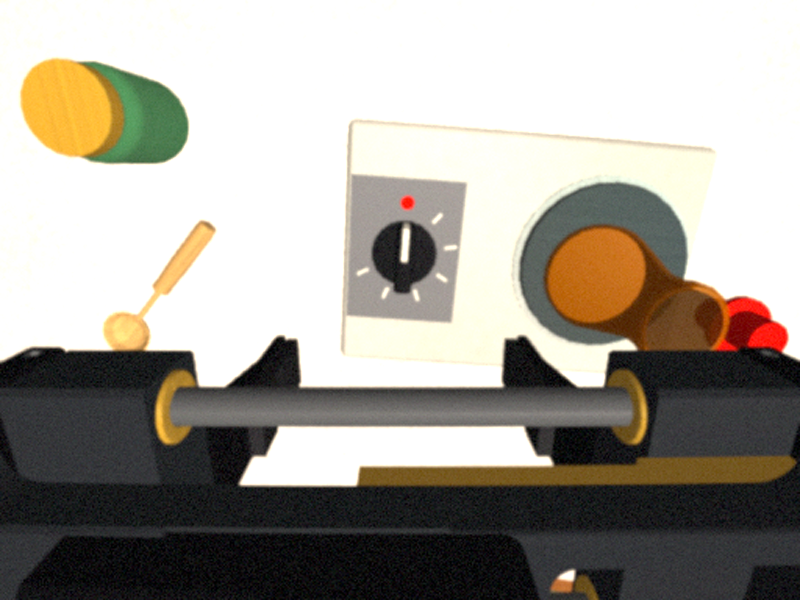

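The knob line at (405,222)-(404,262) points at the red dot (407,203), so it is off, at the stop. Rim ellipse centre is about (685,322), close to the prediction. Next, the stopper and the decoy clearances.

```bash
python3 - <<'E'
from h import *
from rig import arm
a=load('s0');b=load('t0');c=load('w3')
s=np.array([480.5,329.3])
for u,v in[(304,295),(206,335),(281,376)]:
  x=atz(b,u/1.5625,v/1.5625,42)[:2];d=x-s;print('red',x.round(),np.linalg.norm(d).round(),np.degrees(np.arctan2(d[1],d[0])).round())
print('collar at z42',atz(b,163.4,210,42),atz(a,296,148.6,42))
print('grip top z78',atz(a,296.6,141.4,78))
print('rim 190',atz(c,685/1.5625,322/1.5625,190),'tri',tri([(c,685/1.5625,322/1.5625),(a,268,174),(b,243,189)]))
o=arm.observe();R=Rn.from_quat(o['ee_rot']).as_matrix()
print(o['tcp_pos'],(R.T@(np.array([481,329,225])-o['tcp_pos'])).round(1))
E
```

```text
red [556. 225.] 129.0 -54.0
red [460. 435.] 107.0 101.0
red [375. 265.] 123.0 -149.0
collar at z42 [478.87468059 327.59053595  42.        ] [483.65205295 324.36591559  42.        ]
grip top z78 [483.98511307 322.80396326  78.        ]
rim 190 [530.40590414  57.85310011 190.        ] tri (array([531.1,  56.8, 190.5]), [np.float64(1.0), np.float64(2.9), np.float64(2.6)])
[ 553.79362789 -114.57584325  242.04328478] [-21.6 449.   15.8]
```

>>> move_arm:
  delta_rot:
    - [0,0,0]
    - [0,0,0]
    - [0,0,0]
    - [0,0,0]
    - [0,0,0]
    - [0,0,0]
    - [0,0,0]
    - [0,0,0]
    - [0,0,0]
    - [0,0,0]
  delta_pos:
    - [-2,25,0]
    - [-2,45,0]
    - [-2,49,0]
    - [-2,49,0]
    - [-2,49,0]
    - [-2,49,0]
    - [-2,49,0]
    - [-2,49,0]
    - [-3,47,0]
    - [-3,36,0]
  jaw: [-1,-1,-1,-1,-1,-1,-1,-1,-1,-1]

```text
t: 13.1
tcp_pos: [478.4, 329.7, 237.7]
ee_rot: [-0.106, 0.994, -0.0, -0.001]
force: [1.0, 0.0, 0.0]
finger_gap: 86.9
gripper_force: 0.0
```

>>> move_arm:
  delta_rot:
    - [0,0,0.13]
    - [0,0,0.13]
    - [0,0,0.13]
    - [0,0,0.13]
    - [0,0,0.11]
    - [0,0,0]
    - [0,0,0]
  delta_pos:
    - [0,0,5]
    - [0,0,10]
    - [0,0,10]
    - [0,0,10]
    - [0,0,5]
    - [0,0,0]
    - [0,0,0]
  jaw: [-1,-1,-1,-1,-1,-1,-1]

```text
t: 13.8
tcp_pos: [479.7, 327.0, 198.3]
ee_rot: [0.206, 0.979, -0.0, -0.0]
force: [0.6, 0.6, 1.1]
finger_gap: 86.5
gripper_force: 0.0
```

```bash
python3 - <<'E'
from h import *
from rig import arm
c=cap('wrist','w4');o=arm.observe();R=Rn.from_quat(o['ee_rot']).as_matrix();print(o['t'],o['tcp_pos'],R.round(3),o['q'].round(2))
for z in(36,44,78): print(z,proj(c,[481.5,326,z])*1.5625)
cv2.imwrite('pics/w4b.png',cv2.convertScaleAbs(cv2.resize(c['img'],(800,600),interpolation=2),alpha=1.8,beta=10))
E
```

```text
13.85 [479.90245068 327.16331937 198.69725631] [[-0.915  0.404 -0.   ]
 [ 0.404  0.915 -0.   ]
 [ 0.    -0.    -1.   ]] [ 0.09  0.32 -0.94  1.6   0.26  1.35  0.28]
36 [401.1370369  267.05200532]
44 [401.14245517 269.22150873]
78 [401.16839146 279.61099812]
```

View pics/w4b.png

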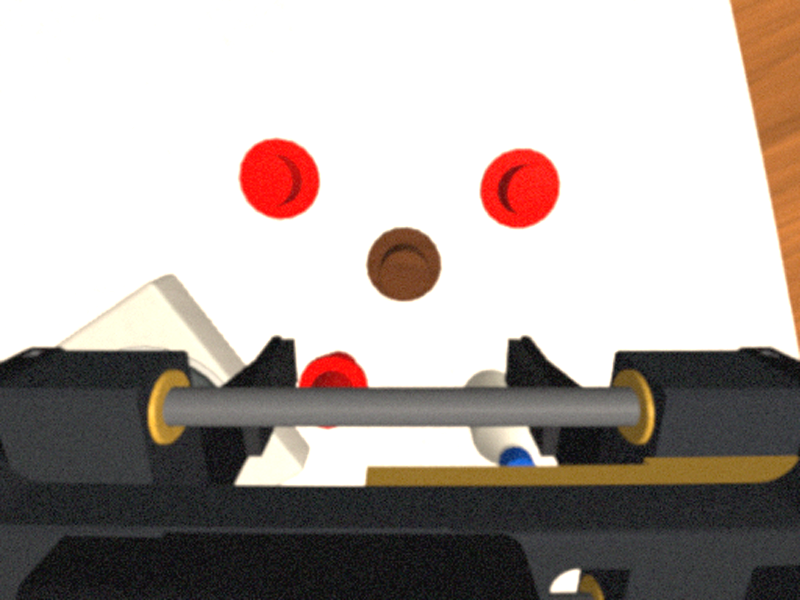

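Brown collar centre is at (404,264), with two reds in front at (279,178) and (520,187) and one behind at (333,390).

```bash
python3 - <<'E'
from h import *
from rig import arm
c=load('w4');a=load('s0');b=load('t0');o=arm.observe();R=Rn.from_quat(o['ee_rot']).as_matrix()
X=atz(c,404/1.5625,264/1.5625,42);print(X,'tri',tri([(c,404/1.5625,264/1.5625),(a,296,148.6),(b,163.4,210)]))
print(R.T@(X-o['tcp_pos']))
E
```

```text
[478.84232788 329.7431142   42.        ] tri (array([480.3, 329.3,  35.8]), [np.float64(0.2), np.float64(0.9), np.float64(0.7)])
[  1.96074798   2.00151681 156.69702848]
```

>>> move_arm:
  delta_rot:
    - [0,0,0]
    - [0,0,0]
    - [0,0,0]
    - [0,0,0]
    - [0,0,0]
    - [0,0,0]
    - [0,0,0]
    - [0,0,0]
    - [0,0,0]
  delta_pos:
    - [1.5,2,5]
    - [0,0,30]
    - [0,0,40]
    - [0,0,35]
    - [0,0,25]
    - [0,0,20]
    - [0,0,12]
    - [0,0,6]
    - [0,0,0]
  jaw: [-1,-1,-1,-1,-1,-1,-1,-1,-1]

```text
t: 14.75
tcp_pos: [479.4, 329.8, 25.8]
ee_rot: [0.208, 0.978, -0.0, -0.0]
force: [-0.1, -0.4, 1.3]
finger_gap: 87.5
gripper_force: 0.0
```

>>> move_arm:
  delta_rot:
    - [0,0,0]
    - [0,0,0]
    - [0,0,0]
    - [0,0,0]
    - [0,0,0]
    - [0,0,0]
    - [0,0,0]
    - [0,0,0]
    - [0,0,0]
    - [0,0,0]
  delta_pos:
    - [0,0,0]
    - [0,0,0]
    - [0,0,0]
    - [0,0,0]
    - [0,0,0]
    - [0,0,0]
    - [0,0,0]
    - [0,0,0]
    - [0,0,0]
    - [0,0,0]
  jaw: [1,1,1,1,1,1,1,1,1,1]
  squeeze: 20

```text
t: 15.75
tcp_pos: [479.5, 329.7, 26.0]
ee_rot: [0.208, 0.978, -0.0, -0.0]
force: [0.6, 0.3, 0.4]
finger_gap: 37.4
gripper_force: 20.0
```

>>> move_arm:
  delta_rot:
    - [0,0,0]
    - [0,0,0]
    - [0,0,0]
    - [0,0,0]
    - [0,0,0]
    - [0,0,0]
    - [0,0,0]
    - [0,0,0]
    - [0,0,0]
  delta_pos:
    - [0,0,-8]
    - [0,0,-20]
    - [0,0,-32]
    - [0,0,-40]
    - [0,0,-40]
    - [0,0,-40]
    - [0,0,-35]
    - [0,0,-20]
    - [0,0,-10]
  jaw: [1,1,1,1,1,1,1,1,1]

```text
t: 16.65
tcp_pos: [479.7, 330.4, 273.6]
ee_rot: [0.208, 0.978, 0.001, 0.001]
force: [0.1, -0.9, -0.6]
finger_gap: 37.3
gripper_force: 20.0
```

>>> move_arm:
  delta_rot:
    - [0,0,0]
    - [0,0,0]
    - [0,0,0]
    - [0,0,0]
    - [0,0,0]
    - [0,0,0]
    - [0,0,0]
    - [0,0,0]
    - [0,0,0]
    - [0,0,0]
  delta_pos:
    - [-8,-12,0]
    - [-16,-23,0]
    - [-22,-32,0]
    - [-24,-35,0]
    - [-24,-35,0]
    - [-24,-35,0]
    - [-20,-30,0]
    - [-12,-17,0]
    - [-6,-9,0]
    - [0,0,0]
  jaw: [1,1,1,1,1,1,1,1,1,1]

```text
t: 17.65
tcp_pos: [529.2, 56.8, 270.4]
ee_rot: [0.209, 0.978, -0.0, -0.0]
force: [0.3, -0.1, -1.3]
finger_gap: 37.4
gripper_force: 20.0
```

```bash
python3 - <<'E'
from h import *
from rig import arm
c=cap('wrist','w5');s=cap('scene','s5');t=cap('top','t5');o=arm.observe();R=Rn.from_quat(o['ee_rot']).as_matrix();print(o['t'],o['tcp_pos'],o['finger_gap'],o['force'],o['q'].round(2))
print('rim w',proj(c,[530.5,57.5,190]),'rim s',proj(s,[530.5,57.5,190]), 'flange s',proj(s,[*o['tcp_pos'][:2],o['tcp_pos'][2]-26+40]))
m=np.hstack([cv2.resize(c['img'][130:310,135:375],(400,300),interpolation=2),cv2.resize(s['img'][120:225,210:350],(400,300),interpolation=2)])
cv2.imwrite('pics/m5.png',cv2.convertScaleAbs(m,alpha=2,beta=20))
E
```

```text
17.8 [528.8903318   59.91124803 270.892463  ] 37.352363879222445 [-0.78644239  0.18280205 -0.04123328] [ 0.55  0.13 -0.81  1.6   0.09  1.45  0.89]
rim w [258.05921931 187.74744925] rim s [266.93257989 173.96662805] flange s [267.42433078 149.25091407]
```

View pics/m5.png

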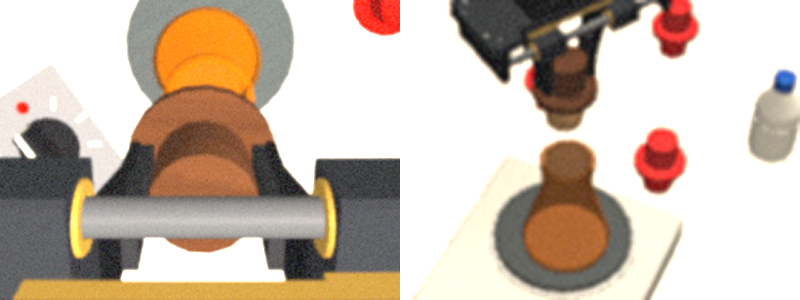

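The stopper is held upright above the flask: in the right half the collar is at (567,93) and the rim at (567,158). I've used my 10 pictures, so I check the rim numerically by fitting the rim circle.

```bash
python3 - <<'E'
from h import *
from rig import arm
th=np.linspace(0,2*np.pi,120,endpoint=False)
def score(n,x,y,z,r,g,mask=None):
    c,G=g
    P=np.array([proj(c,[x+r*np.cos(t),y+r*np.sin(t),z]) for t in th]).astype(np.float32)
    v=cv2.remap(G,P[:,:1],P[:,1:],cv2.INTER_LINEAR,borderValue=0)[:,0]
    if mask: v=v[[mask(p) for p in P]]
    return v.mean() if len(v)>40 else 0
for n,mask in[('s0',None),('t0',None),('w3',lambda p:p[1]<215),('w1',lambda p:p[1]>4)]:
    c=load(n);i=cv2.GaussianBlur(c['img'],(0,0),1).astype(np.float32)
    G=np.sqrt(sum(cv2.Sobel(i,cv2.CV_32F,*d)**2 for d in((1,0),(0,1))).sum(2))
    for r in(29,23.5):
        R=[(score(n,x,y,190,r,(c,G),mask),x,y) for x in range(520,543) for y in range(46,70)]
        R.sort(reverse=True);print(n,r,[(round(float(s)),x,y) for s,x,y in R[:4]])
o=arm.observe();print(o['tcp_pos'])
E
```

```text
s0 29 [(265, 538, 52), (265, 539, 52), (264, 539, 51), (264, 538, 51)]
s0 23.5 [(221, 536, 58), (220, 535, 58), (219, 536, 57), (219, 537, 58)]
t0 29 [(80, 542, 57), (80, 542, 56), (80, 542, 58), (80, 542, 55)]
t0 23.5 [(68, 542, 46), (66, 542, 47), (64, 542, 48), (63, 541, 46)]
w3 29 [(174, 534, 57), (168, 534, 58), (168, 533, 56), (166, 533, 57)]
w3 23.5 [(171, 528, 57), (170, 528, 58), (160, 528, 59), (160, 528, 56)]
w1 29 [(141, 533, 56), (137, 533, 57), (122, 532, 57), (122, 534, 56)]
w1 23.5 [(129, 539, 58), (128, 539, 57), (127, 538, 59), (123, 538, 58)]
[528.8903318   59.91124803 270.892463  ]
```

>>> move_arm:
  delta_rot:
    - [0,0,0]
    - [0,0,0]
  delta_pos:
    - [0,0,0]
    - [0,0,0]
  jaw: [1,1]

```text
t: 18.0
tcp_pos: [529.1, 59.2, 271.0]
ee_rot: [0.207, 0.978, 0.0, 0.0]
force: [-0.3, -0.0, -0.0]
finger_gap: 37.7
gripper_force: 20.0
```

Two wrist views agree on the rim centre at about (533.4,56.4). I shift there and lower gently.

>>> move_arm:
  delta_rot:
    - [0,0,0]
    - [0,0,0]
    - [0,0,0]
    - [0,0,0]
    - [0,0,0]
    - [0,0,0]
    - [0,0,0]
    - [0,0,0]
    - [0,0,0]
  delta_pos:
    - [-5,-1,0]
    - [0,0,8]
    - [0,0,12]
    - [0,0,12]
    - [0,0,10]
    - [0,0,8]
    - [0,0,4]
    - [0,0,4]
    - [0,0,0]
  jaw: [1,1,1,1,1,1,1,1,1]

```text
t: 18.9
tcp_pos: [533.4, 55.0, 212.7]
ee_rot: [0.208, 0.978, -0.0, -0.0]
force: [-0.0, 0.4, -0.7]
finger_gap: 37.8
gripper_force: 20.0
```

>>> move_arm:
  delta_rot:
    - [0,0,0]
    - [0,0,0]
    - [0,0,0]
  delta_pos:
    - [0,0,4]
    - [0,0,4]
    - [0,0,0]
  jaw: [1,1,1]

```text
t: 19.2
tcp_pos: [533.2, 55.0, 204.5]
ee_rot: [0.208, 0.978, -0.0, -0.0]
force: [-0.2, -0.1, -0.7]
finger_gap: 37.7
gripper_force: 20.0
```

>>> move_arm:
  delta_rot:
    - [0,0,0]
    - [0,0,0]
    - [0,0,0]
    - [0,0,0]
    - [0,0,0]
  delta_pos:
    - [0.5,1,3]
    - [0,0,3]
    - [0,0,3]
    - [0,0,3]
    - [0,0,0]
  jaw: [1,1,1,1,1]

```text
t: 19.7
tcp_pos: [533.1, 56.1, 192.5]
ee_rot: [0.208, 0.978, -0.0, -0.0]
force: [-0.1, -0.7, -1.0]
finger_gap: 37.7
gripper_force: 20.0
```

>>> move_arm:
  delta_rot:
    - [0,0,0]
    - [0,0,0]
    - [0,0,0]
    - [0,0,0]
  delta_pos:
    - [0,0,3]
    - [0,0,3]
    - [0,0,3]
    - [0,0,0]
  jaw: [1,1,1,1]

```text
t: 20.1
tcp_pos: [533.2, 56.3, 183.5]
ee_rot: [0.208, 0.978, 0.0, -0.0]
force: [0.8, -0.2, -1.9]
finger_gap: 37.5
gripper_force: 20.0
```

>>> move_arm:
  delta_rot:
    - [0,0,0]
    - [0,0,0]
    - [0,0,0]
  delta_pos:
    - [0,0,1]
    - [0,0,1]
    - [0,0,0]
  jaw: [1,1,1]

```text
t: 20.4
tcp_pos: [533.5, 56.3, 182.0]
ee_rot: [0.208, 0.978, 0.0, 0.0]
force: [-0.1, 0.9, -0.4]
finger_gap: 37.3
gripper_force: 20.0
```

>>> move_arm:
  delta_rot:
    - [0,0,0]
    - [0,0,0]
    - [0,0,0]
  delta_pos:
    - [0,0,1]
    - [0,0,0.5]
    - [0,0,0]
  jaw: [1,1,1]

```text
t: 20.7
tcp_pos: [533.4, 56.2, 180.4]
ee_rot: [0.208, 0.978, 0.0, 0.0]
force: [0.5, 0.4, 0.3]
finger_gap: 37.7
gripper_force: 20.0
```

>>> move_arm:
  delta_rot:
    - [0,0,0]
    - [0,0,0]
    - [0,0,0]
  delta_pos:
    - [0,0,0.7]
    - [0,0,0.7]
    - [0,0,0]
  jaw: [1,1,1]

```text
t: 21.0
tcp_pos: [533.7, 56.5, 179.9]
ee_rot: [0.208, 0.978, 0.0, 0.0]
force: [-1.8, 0.9, 7.9]
finger_gap: 37.3
gripper_force: 20.0
```

>>> move_arm:
  delta_rot:
    - [0,0,0]
    - [0,0,0]
    - [0,0,0]
  delta_pos:
    - [0,0,0.7]
    - [0,0,0.3]
    - [0,0,0]
  jaw: [1,1,1]

```text
t: 21.3
tcp_pos: [534.0, 56.4, 179.9]
ee_rot: [0.208, 0.978, 0.0, 0.001]
force: [-5.1, 0.1, 14.4]
finger_gap: 37.6
gripper_force: 20.0
```

Seated at 180, exactly as computed, with a firm upward reaction. I relieve the load, release slowly and retreat.

>>> move_arm:
  delta_rot:
    - [0,0,0]
    - [0,0,0]
    - [0,0,0]
    - [0,0,0]
    - [0,0,0]
    - [0,0,0]
    - [0,0,0]
    - [0,0,0]
    - [0,0,0]
    - [0,0,0]
  delta_pos:
    - [0,0,-0.7]
    - [0,0,0]
    - [0,0,0]
    - [0,0,0]
    - [0,0,0]
    - [0,0,0]
    - [0,0,0]
    - [0,0,0]
    - [0,0,0]
    - [0,0,0]
  jaw: [1,1,0,-0.3,-1,-1,-1,-1,-1,-1]

```text
t: 22.3
tcp_pos: [533.4, 56.1, 178.8]
ee_rot: [0.208, 0.978, 0.0, -0.0]
force: [0.5, -0.7, 0.4]
finger_gap: 85.4
gripper_force: 0.0
```

>>> move_arm:
  delta_rot:
    - [0,0,0]
    - [0,0,0]
    - [0,0,0]
    - [0,0,0]
    - [0,0,0]
    - [0,0,0]
    - [0,0,0]
    - [0,0,0]
    - [0,0,0]
    - [0,0,0]
  delta_pos:
    - [0,0,-5]
    - [0,0,-10]
    - [0,0,-15]
    - [0,0,-20]
    - [0,0,-30]
    - [0,0,-30]
    - [0,0,-30]
    - [0,0,0]
    - [0,0,0]
    - [0,0,0]
  jaw: [-1,-1,-1,-1,-1,-1,-1,-1,-1,-1]

```text
t: 23.3
tcp_pos: [533.1, 56.1, 318.5]
ee_rot: [0.208, 0.978, -0.0, -0.0]
force: [0.5, 0.2, -0.2]
finger_gap: 87.1
gripper_force: 0.0
```

```bash
python3 - <<'E'
from h import *
from rig import arm
w=cap('wrist','w6');s=cap('scene','s6');a=load('s0')
o=arm.observe();print(o['t'],o['tcp_pos'],o['finger_gap'])
# scene: blobs that changed since start
d=cv2.absdiff(a['img'],s['img']).max(2);m=(cv2.GaussianBlur(d,(0,0),1)>14).astype(np.uint8)
n,_,st,ce=cv2.connectedComponentsWithStats(m)
for k in range(1,n):
    if st[k,4]>8: print('chg',st[k])
print('exp flask/stopper',proj(s,[534,56.4,190]),proj(s,[534,56.4,234]),'knob',proj(s,[552,-114,91]),'old stopper',proj(s,[479.5,329.7,40]))
# dark/brown collar in wrist view: ellipse fit of collar circle by gradient
c=w;i=cv2.GaussianBlur(c['img'],(0,0),1).astype(np.float32)
G=np.sqrt(sum(cv2.Sobel(i,cv2.CV_32F,*e)**2 for e in((1,0),(0,1))).sum(2));th=np.linspace(0,2*np.pi,120,endpoint=False)
for z,r in((198,31),(234,19)):
  R=[]
  for x in range(524,545):
    for y in range(46,68):
      P=np.array([proj(c,[x+r*np.cos(t),y+r*np.sin(t),z]) for t in th]).astype(np.float32);P=P[P[:,1]<210]
      if len(P)>30:R.append((cv2.remap(G,P[:,:1],P[:,1:],1).mean(),x,y))
  R.sort(reverse=True);print(z,R[:3])
E
```

```text
23.4 [532.97564043  55.99314644 318.03932835] 87.21316894271743
chg [   0    0  112  139 3062]
chg [  70    0   43   64 1118]
chg [ 213    0   99  146 7126]
chg [120  75   8   6  34]
chg [117  81  30  51 808]
chg [113  85  10  18  99]
chg [138 121   2   5   9]
chg [286 136  21  26 385]
chg [256 160  24  20 344]
chg [230 232  15  12 110]
exp flask/stopper [267.77395064 174.72145182] [268.03208858 164.03024626] knob [239.73824636 239.83255158] old stopper [295.68832648 147.6422852 ]
198 [(np.float32(214.92955), 533, 56), (np.float32(213.40157), 533, 57), (np.float32(211.2659), 532, 56)]
234 [(np.float32(149.38481), 533, 56), (np.float32(149.128), 533, 55), (np.float32(147.06729), 532, 54)]
```

The collar and grip top both fit at (533,56) at their seated heights. The scene changed only at the stopper's old place, the flask top and the knob.

```bash
python3 -c "
from rig import arm
print(arm.sign_off())"
```

```text
the job is handed in; nothing more can be done
None
```

I turned the knob anticlockwise to its end stop (off), seated the stopper upright with its collar at rim height, and handed the job in at about 23.4 s. The first grip on the knob closed just above its bar and had to be redone lower. In the last camera check the jar, bottle and spoon had not moved, and the sign-off gave no verdict.

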